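# Lock the tube rack on the mixer

### The arm

A 6-joint arm with a two-finger parallel gripper is mounted at the origin on the work surface. World frame = base frame: x ahead of the robot, y to its left, z up, the work surface at z = 0. Lengths are in m, angles in rad, forces in N, time in s.
With the tool pointing down it reaches from about 0.3 to 1 m from the base axis. Payload 5.1 kg.
Tool frame: the origin (TCP) lies between the finger pads; the fingertips stand 22 mm ahead of it and the grasp point (between the pads) lies 3 mm ahead of it; z points along the fingers, y is the direction in which the jaws open and shut (so a half turn about z gives the same grasp; the last joint's range is limited). The gripper opens to 95 mm and grips with 3 to 60 N. Pads are 20 mm wide; open, the fingers measure 119 mm over their backs; the gripper's body (75 mm by 180 mm) begins 59 mm behind the grasp point.
Start: joints at [-1.304, 0.124, 1.65, -0, 1.367, -0.083], TCP at [0.223, -0.611, 0.237] pointing down, gripper open.
Joint ranges: [-2.61, 2.61], [-1.02, 2.33], [0.03, 2.71], [-1.35, 4.49], [0.32, 2.68], [-2.91, 2.91]. Speed limits (rad/s): [2.57, 2.57, 3.14, 3.14, 3.14, 3.14].

### API

Orientations are given as a rotation vector (axis times angle).
In Python, from bench import r, imaging gives the robot as it stands.
- The arm moves only by the shell command python3 -m inch 'ROWS' [OPENING]. ROWS is JSON, a list of rows, each a list of 2 entries, a list of its own where there are three numbers: the shift along the tool's x, y, z in units of 30 mm (1.0 is 30 mm), then the turn, a rotation vector about the tool's x, y, z in units of 8 degrees (1.0 is 8 degrees). A call has 1 to 5 rows; each row shifts and turns the commanded pose from where the row before left it, along the tool's axes as they then stand; what a row does not reach is not made up. A row lasts 1/10 s, in which the tool goes at most 50 mm and 8.59 degrees, less where a joint would pass 70% of its speed; a pose out of reach is approached as far as the arm can. A call is refused whole if a number of a shift passes 1 or a number of a turn 1, either way. A call with a gripper value outside its range is refused whole. OPENING is the closure in counts, from 0 (fully open) to 255 (shut), set as the call begins (- or left out, the last holds). The fingers move at their own pace and stop on an object; the grip force is fixed at half the most. Time passes only in rows, so rows that do not move let the fingers close. It gives the time, the measured TCP pose, the force and the opening at its end, in the units of the state.
- r.observe(): the state, without advancing time (a new reading comes with each control period).
- imaging.camera(name): name is "side" or "top" or "wrist"; returns a dict with "pixels" (384x512x3 uint8, red, green, blue), "vertical_fov" (degrees; the focal length in pixels is half the picture's height over the tangent of half this angle, whatever the lens; pixels are square), "cx", "cy" (the principal point, pixels), "dist_coeffs" ([k1, k2, p1, p2, k3] as OpenCV has them; the pictures are not rectified), "rvec" (rotation vector, rad) and "tvec" (3), from world to camera coordinates, as OpenCV has them. Camera axes: x right, y down, z forward; pixel columns grow to the right and rows downward; lengths in m; the calibration is good to about 2 mm. A picture is of the moment at which its call begins. There is no depth.
- r.job_done(): hands the job in, once; it reports no verdict.
The state is a dict: "time_s": time; "qpos": joint angles; "qvel": joint speeds; "tau": joint torques, N m; "ee_pos": TCP position; "ee_rot": TCP orientation; "ft_force": force on the tool from outside, world axes, zero at the start; "moment": the same for the moment, N m; "opening": opening from 0.0 (shut) to 1.0 (fully open).
Only numpy, scipy, OpenCV 4.12 (cv2) and the standard library are available. Lean on these libraries where they do the work, as an engineer would, in place of code of your own. Each camera call takes 0.05 s, during which the arm holds its last target.

### The job

Load the tube mixer: push the rack of purple-capped tubes along its guide rails until it is fully home against the end stop, then flip the red-knobbed retaining lever past its centre so that it snaps over in front of the rack and stays there. Only push: the rack must stay upright on the deck and never be lifted, and everything else on the bench is to be left where it stands.

Things in the scene. Friction and masses are not known exactly. Their poses are not given: they have to be found in the camera images.
- mixer: White rocking mixer, standing still, fixed; place and yaw vary. Origin at bench level; x is the way the rack is pushed (away from the robot, within 25 degrees), y left, z up. Aluminium deck x -160 to 130 mm, y -100 to 100 mm, top at z = 53 mm. Two teal rails along x: inner faces at y = -44 and 44 mm, x -100 to 115 mm, tops at z = 68 mm.
- rack: Loose white tube rack, 130 mm (x) by 84 mm (y), between the rails with 2 mm play each side, x as the mixer's. Origin: centre of its underside. Flat end plates 75 mm tall; the near one, to push on, has its face at x = -65 mm. 22 capped tubes are part of it, tops 100 mm above its underside. 0.3 to 0.65 kg. Starts 35 to 75 mm short of home.
- lock_lever (a joint): Lever angle, rad. 0: open, leaning out to the mixer's left (+y), 0.75 rad off vertical. 0.75: upright, the centre. 1.5: locked, leaning in (-y) across the front of the rack's near end plate. Its weighted knob (0.15 kg) holds it at either end; moving it takes about 1.2 N at the knob, less towards the centre, past which it snaps over by itself. If the rack is not home the lever strikes its side.
- lever_knob (a point): Centre of the weighted red ball knob, 30 mm across, at the end of the lever. Swings in the mixer's y-z plane at x = -42 mm. In the mixer's frame: open y 123, z 142 mm; upright y 68, z 163 mm; locked y 13, z 142 mm.
- end_stop (a point): Middle of the near face of the teal end stop, at deck level: mixer's x = 108, y = 0, z = 53 mm; the stop is 104 mm wide and 32 mm tall. Fully home means the rack's far end plate is against it: the rack's origin is then 65 mm short of this point (mixer's x = 43 mm), its near face at mixer's x = -22 mm.
- lever_pivot (a point): Pivot of the lever, left of the left rail: mixer's x = -42, y = 68, z = 83 mm. The lever is a steel rod of 10 mm diameter, 80 mm long from here to the knob's centre. Its dark steel bracket covers x -57 to -27 mm, y 55 to 81 mm, top at z = 95 mm.
- bottle: Bystander: loose amber bottle, 56 mm across, 130 mm tall, right of the mixer. Origin at the centre of its underside.
- tip_box: Bystander: loose blue box with a pale lid, 117 x 82 x 52 mm, right of the mixer. Origin at the centre of its underside.
- jar: Bystander: loose clear jar with a blue cap, 52 mm across, 70 mm tall, left of the mixer. Origin at the centre of its underside.
- timer: Bystander: loose flat grey timer, 60 x 60 x 20 mm, left of the mixer below the open lever. Origin at the centre of its underside.
- marker: Bystander: loose black and purple marker, 140 x 14 x 14 mm, lying left of the mixer. Origin on its underside, midway along.
- beaker: Bystander: loose clear beaker, 70 mm across, 90 mm tall, at the right. Origin at the centre of its underside.
- dish: Bystander: loose steel dish, 110 mm across, 35 mm tall, at the left. Origin at the centre of its underside.

How it is judged:
By the outcome, as a careful person would: the job done as asked, in the order asked, and still so for the second after the job is handed in, with the robot touching nothing.
It also fails if it takes over 43 s, if anything falls off the work surface, if the arm or the gripper's body presses on something with over 40 N, if the wrist force passes 120 N, or if a joint passes its speed limit or range.

## Working session

There is one attempt and no reset: what is moved stays moved. The work goes in short steps, Python scripts to look and compute and a shell command to move; the robot and the scene stay as the last step left them, time stands still between calls to the robot, and variables do not carry over. Pictures are saved under pics/ and viewed, and the job is handed in when it is done.

```bash
ls; mkdir -p pics
cat > h.py <<'E'
import numpy as np, cv2
from bench import r, imaging
def K(c):
    f=192/np.tan(np.radians(c["vertical_fov"])/2)
    return np.array([[f,0,c["cx"]],[0,f,c["cy"]],[0,0,1]])
def ray(c,uv):
    n=cv2.undistortPoints(np.array([[uv]],float),K(c),np.array(c["dist_coeffs"],float))[0,0]
    R=cv2.Rodrigues(np.array(c["rvec"],float))[0]; t=np.array(c["tvec"],float).ravel()
    return -R.T@t, R.T@np.array([n[0],n[1],1])
def plane(c,uv,z):
    o,d=ray(c,uv); return o+d*(z-o[2])/d[2]
def proj(c,P):
    return cv2.projectPoints(np.array(P,float).reshape(-1,1,3),np.array(c["rvec"],float),np.array(c["tvec"],float),K(c),np.array(c["dist_coeffs"],float))[0][:,0]
def tri(l):
    A=np.zeros((3,3));b=np.zeros(3)
    for c,uv in l:
        o,d=ray(c,uv);d/=np.linalg.norm(d);M=np.eye(3)-np.outer(d,d);A+=M;b+=M@o
    return np.linalg.solve(A,b)
def save(c,n): cv2.imwrite(n,c["pixels"][:,:,::-1])
E
python3 - <<'E'
from h import *
import pickle
for n in("side","top","wrist"):
    c=imaging.camera(n);save(c,f"pics/{n}0.png");pickle.dump(c,open(n+"0.pkl","wb"))
    print(n,ray(c,(256,192)))
s=r.observe();print(s)
E
```

```text
pics
side (array([0.12126369, 0.61695345, 0.93808169]), array([ 0.41056182, -0.53140612, -0.74108155]))
top (array([0.4122054 , 0.00467781, 1.3613825 ]), array([ 0.15677235, -0.0071388 , -0.98761716]))
wrist (array([ 0.28949063, -0.58651163,  0.38355207]), array([-0.24198749, -0.07981629, -0.96701333]))
{'time_s': 0.15, 'qpos': array([-1.30358513e+00,  1.24322196e-01,  1.65132081e+00, -1.32656028e-05,
        1.36750150e+00, -8.25683206e-02]), 'qvel': array([ 3.63601624e-04, -1.81880447e-03, -4.14289373e-03, -7.90371475e-05,
       -3.54822076e-04,  4.78822821e-04]), 'tau': array([-3.61296281e-05, -4.18192649e+01, -3.60470903e+01,  7.74954516e-02,
        4.68591275e-02, -1.03060411e-04]), 'ee_pos': array([ 0.22261868, -0.61021081,  0.23571417]), 'ee_rot': array([-3.09214870e+00, -5.46371297e-01,  2.44925103e-04]), 'ft_force': array([ 0.35141449,  0.15243922, -0.03272342]), 'moment': array([-0.00517097, -0.00830925,  0.01784076]), 'opening': 0.9989584508060637}
```

View pics/side0.png

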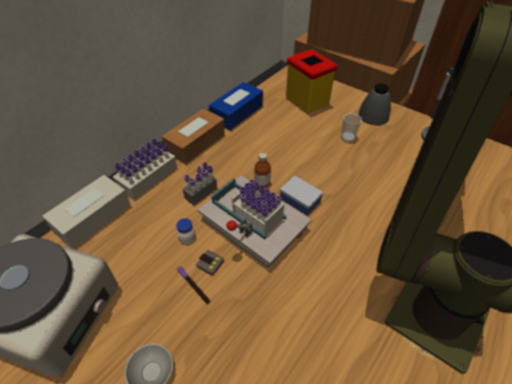

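View pics/top0.png

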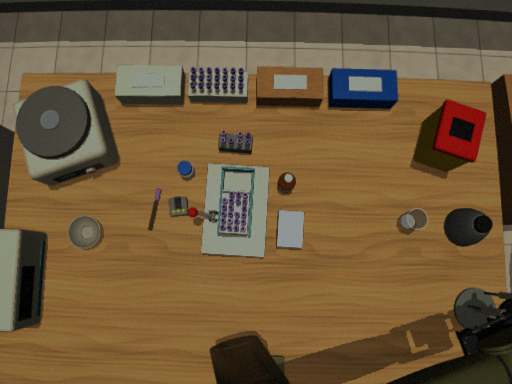

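The top view shows the mixer deck at about (203–269, 165–257), the red knob at (193,212), and the rack at about (235,212). Next I zoom in.

Run:
```python
from h import *
import pickle
t=pickle.load(open("top0.pkl","rb"));s=pickle.load(open("side0.pkl","rb"))
a=cv2.resize(t["pixels"][150:270,140:310],None,fx=4.7,fy=4.7,interpolation=cv2.INTER_CUBIC);cv2.imwrite("pics/tz.png",a[:,:,::-1])
a=cv2.resize(s["pixels"][140:290,170:340],None,fx=4,fy=4,interpolation=cv2.INTER_CUBIC)[:600];cv2.imwrite("pics/sz.png",a[:,:,::-1])
# knob
P=[]
for c in(t,s):
    h=cv2.cvtColor(c["pixels"],cv2.COLOR_RGB2HSV)
    m=(((h[...,0]<6)|(h[...,0]>174))&(h[...,1]>170)&(h[...,2]>90)).astype(np.uint8)
    n,_,st,ce=cv2.connectedComponentsWithStats(m)
    for i in range(1,n):
        if st[i,4]>8: print(st[i],ce[i])
```

```text
[ 435  100   51   61 1666] [460.03721489 130.01080432]
[188 208   9   9  60] [191.86666667 211.8       ]
[288  49  49  27 627] [311.90590112  62.05741627]
[227 221  10   9  64] [231.28125  224.890625]
```

View pics/tz.png

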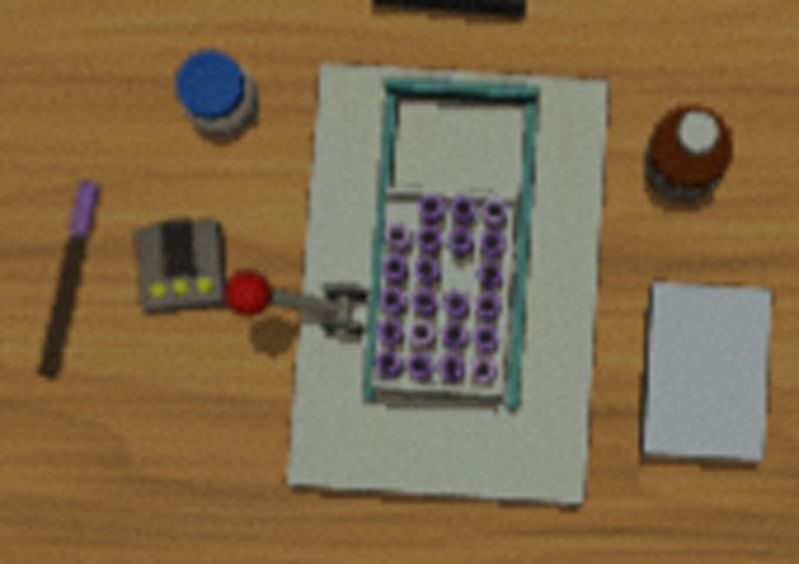

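View pics/sz.png

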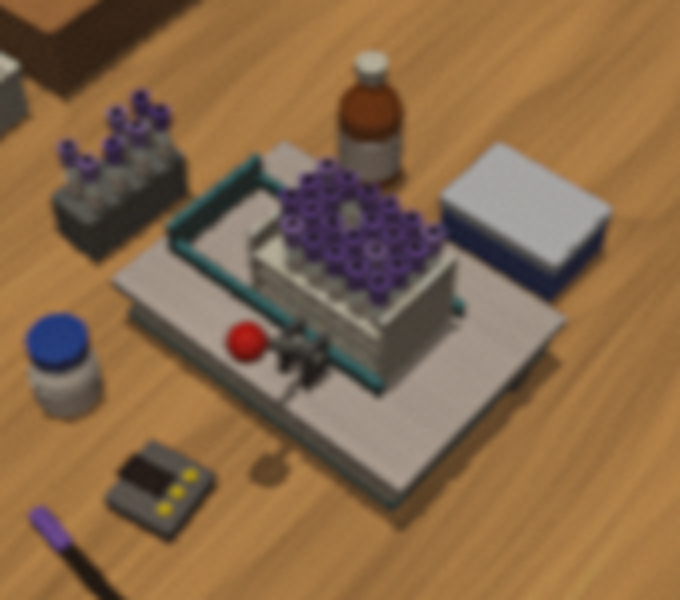

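Run:
```python
from h import *
import pickle
t=pickle.load(open("top0.pkl","rb"));s=pickle.load(open("side0.pkl","rb"))
mx=np.array([[130,100],[130,-100],[-160,-100],[-160,100]])/1000.
def fit(W):
    a=mx-mx.mean(0);b=W-W.mean(0)
    y=np.arctan2((a[:,0]*b[:,1]-a[:,1]*b[:,0]).sum(),(a*b).sum())
    R=np.array([[np.cos(y),-np.sin(y)],[np.sin(y),np.cos(y)]])
    o=W.mean(0)-R@mx.mean(0); return y,o,R,W-(mx@R.T+o)
Z={}
for n,c,px,k,off in(("top",t,[(321,64),(607,81),(581,504),(289,486)],4.7,(140,150)),("side",s,[(112,281),(283,142),(565,321),(400,490)],4,(170,140))):
    W=np.array([plane(c,((u+.5)/k-.5+off[0],(v+.5)/k-.5+off[1]),.053)[:2] for u,v in px])
    y,o,R,res=fit(W);print(n,np.degrees(y),o,(res*1000).round(1).tolist());Z[n]=(y,o,W)
y,o,R,res=fit((Z["top"][2]+Z["side"][2])/2);print("avg",np.degrees(y),o)
kn=tri([(t,(191.9,211.8)),(s,(231.3,224.9))]);print("knob",kn,"mixer frame",R.T@(kn[:2]-o),kn[2])
# rack near top edge z=.053+.075 in top
for u,v in((373,388),(500,400),(388,190),(517,200)):
    p=plane(t,((u+.5)/4.7-.5+140,(v+.5)/4.7-.5+150),.128);print("racktop",p,R.T@(p[:2]-o))
for u,v in((380,325),(457,255)):
    p=plane(s,((u+.5)/4-.5+170,(v+.5)/4-.5+140),.128);print("side near top",R.T@(p[:2]-o))
for n,u,v,z in(("tip",709,372,.052),("bottle",698,131,.13),("jar",209,84,.07),("timer",181,266,.02)):
    p=plane(t,((u+.5)/4.7-.5+140,(v+.5)/4.7-.5+150),z);print(n,p,R.T@(p[:2]-o))
print(cv2.Rodrigues(r.observe()["ee_rot"])[0].round(3))
```

```text
top -2.4890981624493773 [0.57802956 0.05966674] [[-0.8, -1.3], [-0.5, 1.2], [0.9, 2.4], [0.5, -2.3]]
side -2.6234543948737397 [0.57517699 0.05954017] [[-2.1, -0.6], [-0.2, 0.7], [0.4, 2.3], [1.8, -2.3]]
avg -2.556241000914439 [0.57660328 0.05960346]
knob [0.54103946 0.18357004 0.14498756] mixer frame [-0.04105735  0.12225707] 0.14498756129878068
racktop [0.48498006 0.10391901 0.128     ] [-0.09350853  0.04018505]
racktop [0.47889249 0.02335865 0.128     ] [-0.09599705 -0.04056665]
racktop [0.61213489 0.09808482 0.128     ] [0.03377998 0.04002777]
racktop [0.60714838 0.01505088 0.128     ] [ 0.03250174 -0.04314594]
side near top [-0.09344733  0.04239189]
side near top [-0.09495962 -0.04263895]
tip [ 0.50423423 -0.1158679   0.052     ] [-0.06447101 -0.17852442]
bottle [ 0.6540675  -0.10091599  0.13      ] [ 0.0845463  -0.15690482]
jar [0.69231797 0.22648735 0.07      ] [0.10815652 0.1718787 ]
timer [0.57343392 0.2489254  0.02      ] [-0.01160997  0.18899219]
[[ 0.939  0.343 -0.   ]
 [ 0.343 -0.939  0.001]
 [ 0.    -0.002 -1.   ]]
```

The mixer is at (0.577, 0.060) with yaw −2.56°. The measured knob is at mixer (−41, 122, 145) mm against the stated (−42, 123, 142), and the rack's near face is at x≈−95 mm, so it has 73 mm to go. First I shut the gripper and turn the tool x axis onto the mixer's x.

```bash
python3 -m inch '[[[0,0,0],[0,0,0.95]],[[0,0,0],[0,0,0.95]],[[0,0,0],[0,0,0.92]],[[0,-0.5,0],[0,0,0]],[[0,-0.5,0],[0,0,0]]]' 255
cat >> h.py <<'E'
YAW=np.radians(-2.556);O=np.array([.5766,.0596])
RM=np.array([[np.cos(YAW),-np.sin(YAW)],[np.sin(YAW),np.cos(YAW)]])
def st():
    s=r.observe();R=cv2.Rodrigues(s["ee_rot"])[0]
    print("t",s["time_s"],"mixer mm",(RM.T@(s["ee_pos"][:2]-O)*1000).round(1),"z",round(s["ee_pos"][2]*1000,1),"yaw",np.degrees(np.arctan2(R[1,0],R[0,0])).round(2),"zax",R[:,2].round(3),"F",s["ft_force"].round(1),"op",round(s["opening"],2))
E
python3 -c "from h import *;st()"
```

```text
time_s: 0.65
ee_pos: [0.2239, -0.5802, 0.236]
ee_rot: [-3.14, 0.07, 0.0]
ft_force: [0.1, 0.5, 0.1]
opening: 0.644
t 0.65 mixer mm [-323.8 -654.9] z 236.0 yaw -2.54 zax [-0.     0.001 -1.   ] F [0.1 0.5 0.1] op 0.64
```

```bash
R='' ; python3 -m inch '[[[0.28,-1,0],[0,0,0]],[[0.28,-1,0],[0,0,0]],[[0.28,-1,0],[0,0,0]],[[0.28,-1,0],[0,0,0]],[[0.28,-1,0],[0,0,0]]]' && python3 -m inch '[[[0.28,-1,0],[0,0,0]],[[0.28,-1,0],[0,0,0]],[[0.28,-1,0],[0,0,0]],[[0.28,-1,0],[0,0,0]],[[0.28,-1,0],[0,0,0]]]' && python3 -m inch '[[[0.28,-1,0],[0,0,0]],[[0.28,-1,0],[0,0,0]],[[0.28,-1,0],[0,0,0]],[[0.28,-1,0],[0,0,0]],[[0.28,-1,0],[0,0,0]]]' ; python3 -c "from h import *;st()"
```

```text
time_s: 1.15
ee_pos: [0.2727, -0.4312, 0.2362]
ee_rot: [-3.14, 0.069, 0.0]
ft_force: [0.4, -0.0, 0.7]
opening: 0.215
time_s: 1.65
ee_pos: [0.3212, -0.2833, 0.2364]
ee_rot: [-3.141, 0.07, 0.0]
ft_force: [0.1, 0.5, -0.2]
opening: 0.007
time_s: 2.15
ee_pos: [0.3697, -0.1353, 0.2365]
ee_rot: [3.141, -0.069, 0.0]
ft_force: [-0.0, 0.4, 0.2]
opening: 0.005
t 2.15 mixer mm [-198. -204.] z 236.5 yaw -2.53 zax [ 0. -0. -1.] F [-0.   0.4  0.2] op 0.01
```

```bash
python3 -m inch '[[[0.28,-1,0],[0,0,0]],[[0.28,-1,0],[0,0,0]],[[0.28,-1,0],[0,0,0]],[[0.28,-1,0],[0,0,0]],[[0.28,-1,0],[0,0,0]]]' && python3 -m inch '[[[0.28,-0.9,0],[0,0,0]],[[0.2,-0.8,0],[0,0,0]],[[0,-0.1,0.5],[0,0,0]],[[0,0,1],[0,0,0]],[[0,0,1],[0,0,0]]]' && python3 -m inch '[[[0,0,0.9],[0,0,0]],[[0,0,0.5],[0,0,0]],[[0,0,0.3],[0,0,0]],[[0,0,0],[0,0,0]],[[0,0,0],[0,0,0]]]' ; python3 -c "
from h import *;st()
c=imaging.camera('side');a=cv2.resize(c['pixels'][100:290,170:400],None,fx=3.1,fy=3.1);cv2.imwrite('pics/s1.png',a[:,:,::-1])"
```

```text
time_s: 2.65
ee_pos: [0.4183, 0.0127, 0.2365]
ee_rot: [3.141, -0.069, 0.0]
ft_force: [-0.2, 0.2, 0.6]
opening: 0.005
time_s: 3.15
ee_pos: [0.4347, 0.0644, 0.1602]
ee_rot: [3.14, -0.068, 0.001]
ft_force: [0.9, -0.2, -1.0]
opening: 0.005
time_s: 3.65
ee_pos: [0.4352, 0.0644, 0.1111]
ee_rot: [3.141, -0.07, 0.001]
ft_force: [0.6, 0.1, 1.0]
opening: 0.004
t 3.65 mixer mm [-141.4   -1.5] z 111.1 yaw -2.54 zax [ 0.001 -0.    -1.   ] F [0.6 0.1 1. ] op 0.0
```

View pics/s1.png

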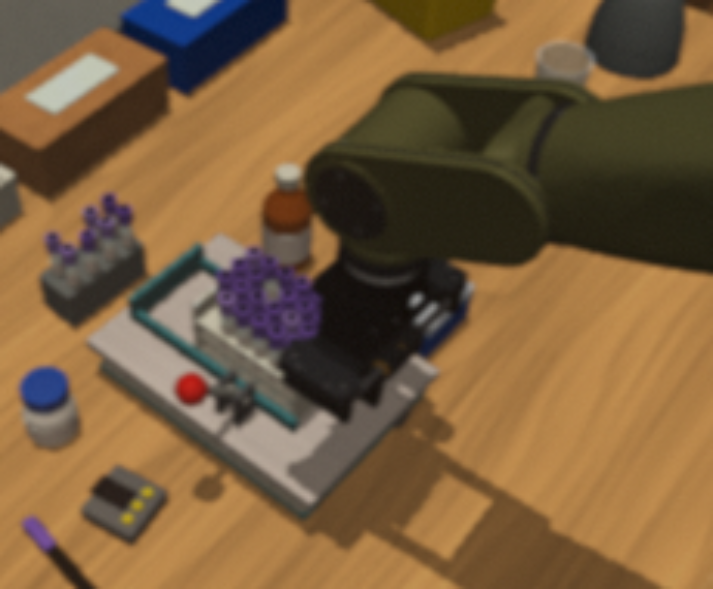

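The fingers stand in front of the rack, clear of the knob at (191,388). Now I push gently.

```bash
python3 -m inch '[[[0.4,0,0],[0,0,0]],[[0.4,0,0],[0,0,0]],[[0.3,0,0],[0,0,0]],[[0.2,0,0],[0,0,0]],[[0.2,0,0],[0,0,0]]]' && python3 -m inch '[[[0.2,0,0],[0,0,0]],[[0.2,0,0],[0,0,0]],[[0.2,0,0],[0,0,0]],[[0.2,0,0],[0,0,0]],[[0.2,0,0],[0,0,0]]]' && python3 -m inch '[[[0.2,0,0],[0,0,0]],[[0.2,0,0],[0,0,0]],[[0.1,0,0],[0,0,0]],[[0.1,0,0],[0,0,0]],[[0.1,0,0],[0,0,0]]]' ; python3 -c "from h import *;st()"
```

```text
time_s: 4.2
ee_pos: [0.4795, 0.0628, 0.111]
ee_rot: [3.141, -0.069, -0.006]
ft_force: [-5.8, -0.2, 6.0]
opening: 0.003
time_s: 4.7
ee_pos: [0.5093, 0.0616, 0.111]
ee_rot: [-3.141, 0.069, 0.006]
ft_force: [-7.8, -0.1, 6.8]
opening: 0.005
time_s: 5.2
ee_pos: [0.5302, 0.0606, 0.111]
ee_rot: [-3.141, 0.069, 0.005]
ft_force: [-6.5, 0.1, 5.8]
opening: 0.005
t 5.2 mixer mm [-46.4  -1.1] z 111.0 yaw -2.51 zax [-0.003  0.    -1.   ] F [-6.5  0.1  5.8] op 0.0
```

A vertical reaction of about 6 N goes with the push, so I look to see whether the rack is pitching.

```bash
python3 -c "
from h import *
c=imaging.camera('side');a=cv2.resize(c['pixels'][140:270,170:330],None,fx=4.6,fy=4.6,interpolation=cv2.INTER_CUBIC);cv2.imwrite('pics/s2.png',a[:,:,::-1])
c=imaging.camera('wrist');save(c,'pics/w2.png');print(r.observe()['moment'])"
```

```text
[ 0.06066038  0.59636291 -0.04446623]
```

View pics/s2.png

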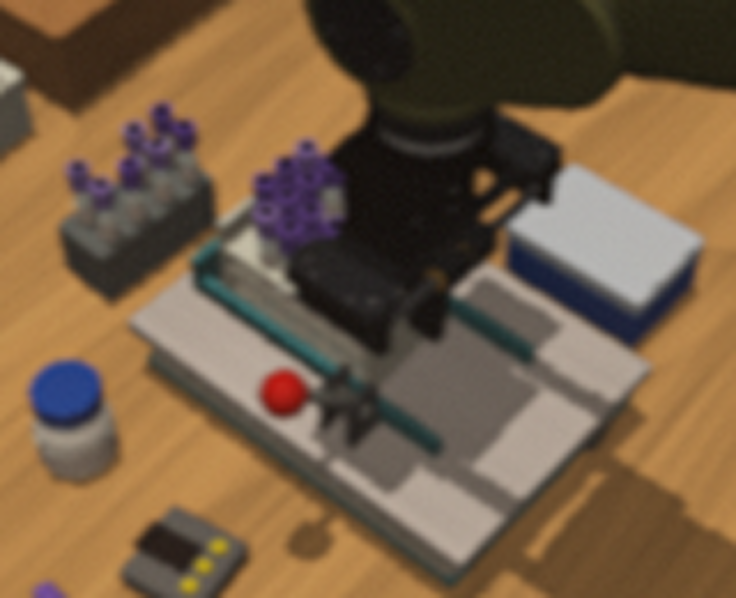

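View pics/w2.png

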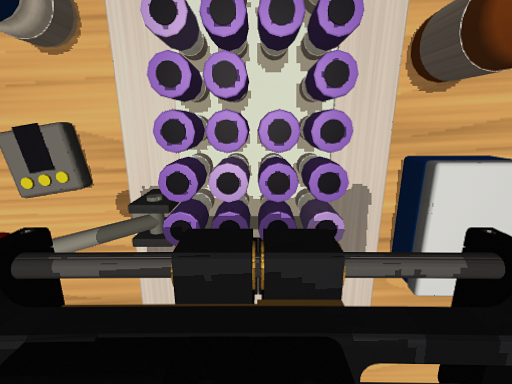

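Pushing this high may be pitching the rack. I back off and tilt the tool 24° so the fingertips lead, then push low on the plate with the gripper body clear of the tubes.

```bash
python3 -m inch '[[[-0.1,0,0],[0,0,0]],[[-0.3,0,0],[0,0,0]],[[-0.6,0,0],[0,0,0]],[[-0.6,0,0],[0,0,0]],[[0,0,0],[0,0,0]]]' && python3 -m inch '[[[0,0,0],[0,1,0]],[[0,0,0],[0,1,0]],[[0,0,0],[0,1,0]],[[-0.36,0,0.8],[0,0,0]],[[0,0,0],[0,0,0]]]'; python3 -c "
from h import *;st();print(r.observe()['moment'])
c=imaging.camera('side');a=cv2.resize(c['pixels'][140:270,170:330],None,fx=4.6,fy=4.6,interpolation=cv2.INTER_CUBIC);cv2.imwrite('pics/s3.png',a[:,:,::-1])"
```

```text
time_s: 5.8
ee_pos: [0.4808, 0.0627, 0.1099]
ee_rot: [3.141, -0.068, -0.002]
ft_force: [-0.0, 0.4, -0.5]
opening: 0.009
time_s: 6.3
ee_pos: [0.48, 0.0625, 0.0812]
ee_rot: [3.065, -0.067, 0.643]
ft_force: [-0.8, -0.0, -0.9]
opening: 0.006
t 6.3 mixer mm [-96.7  -1.4] z 81.2 yaw -2.5 zax [ 0.402 -0.018 -0.916] F [-0.8 -0.  -0.9] op 0.01
[0.05903717 0.30803407 0.00138284]
```

View pics/s3.png

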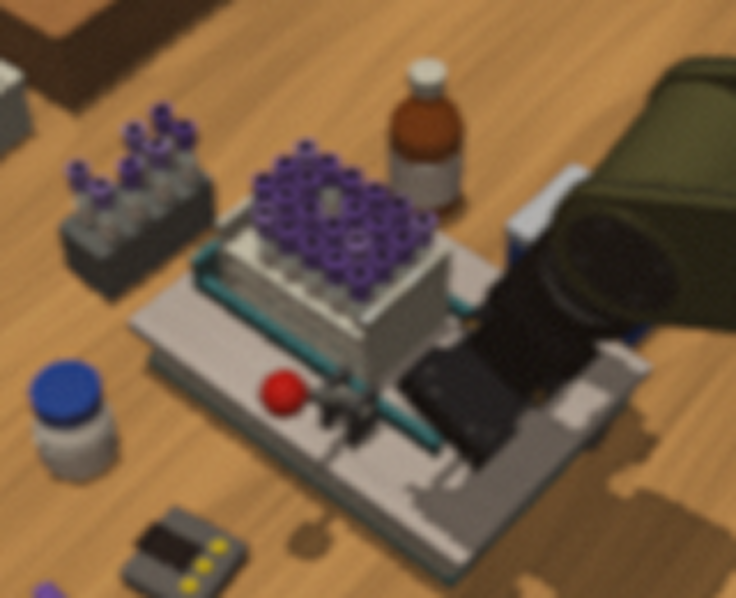

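```bash
python3 -m inch '[[[0.41,0,0.07],[0,0,0]],[[0.37,0,0.16],[0,0,0]],[[0.27,0,0.12],[0,0,0]],[[0.18,0,0.08],[0,0,0]],[[0.18,0,0.08],[0,0,0]]]' && python3 -c "
from h import *;st()" && python3 -m inch '[[[0.14,0,0.06],[0,0,0]],[[0.14,0,0.06],[0,0,0]],[[0.09,0,0.04],[0,0,0]]]';python3 -c "
from h import *;st();print(r.observe()['moment'])
c=imaging.camera('side');a=cv2.resize(c['pixels'][140:270,170:330],None,fx=4.6,fy=4.6,interpolation=cv2.INTER_CUBIC);cv2.imwrite('pics/s4.png',a[:,:,::-1])"
```

```text
time_s: 6.85
ee_pos: [0.5282, 0.0606, 0.0879]
ee_rot: [3.064, -0.068, 0.648]
ft_force: [-8.1, -0.1, 6.2]
opening: 0.005
t 6.85 mixer mm [-48.4  -1.2] z 87.9 yaw -2.53 zax [ 0.404 -0.018 -0.914] F [-8.1 -0.1  6.2] op 0.0
time_s: 7.15
ee_pos: [0.5375, 0.0602, 0.0875]
ee_rot: [3.066, -0.068, 0.636]
ft_force: [-38.8, 1.4, 33.6]
opening: 0.006
t 7.15 mixer mm [-39.   -1.1] z 87.5 yaw -2.52 zax [ 0.397 -0.018 -0.918] F [-38.8   1.4  33.6] op 0.01
[ 0.0364134   3.94277232 -0.0520685 ]
```

View pics/s4.png

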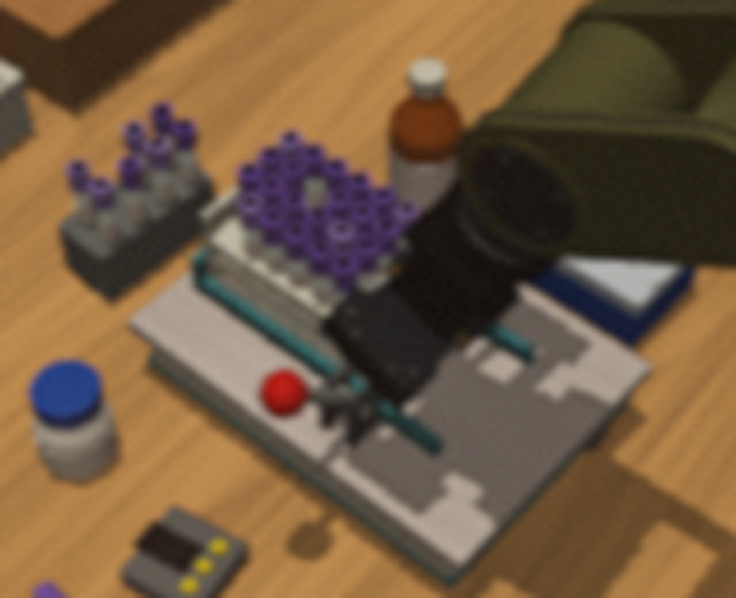

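The force jumped to 39 N with the contact where home should be. I back off gradually and check the rack.

```bash
python3 -m inch '[[[-0.1,0,-0.05],[0,0,0]],[[-0.1,0,-0.05],[0,0,0]],[[-0.4,0,-0.18],[0,0,0]],[[-0.8,0,-0.36],[0,0,0]],[[-0.8,0,-0.36],[0,0,0]]]' && python3 -m inch '[[[-0.4,0,-0.2],[0,0,0]],[[0.2,0,-0.9],[0,-1,0]],[[0.2,0,-0.9],[0,-1,0]],[[0,0,-0.9],[0,-1,0]],[[0,0,0],[0,0,0]]]';python3 -c "
from h import *;st()
import pickle
c=imaging.camera('side');pickle.dump(c,open('s5.pkl','wb'));a=cv2.resize(c['pixels'][140:270,170:330],None,fx=4.6,fy=4.6,interpolation=cv2.INTER_CUBIC);cv2.imwrite('pics/s5.png',a[:,:,::-1])
c=imaging.camera('top');pickle.dump(c,open('t5.pkl','wb'));a=cv2.resize(c['pixels'][150:270,140:310],None,fx=4.7,fy=4.7,interpolation=cv2.INTER_CUBIC);cv2.imwrite('pics/t5.png',a[:,:,::-1])"
```

```text
time_s: 7.7
ee_pos: [0.4671, 0.0632, 0.0883]
ee_rot: [3.063, -0.068, 0.651]
ft_force: [-0.4, -0.7, 1.2]
opening: 0.002
time_s: 8.2
ee_pos: [0.4481, 0.0642, 0.1756]
ee_rot: [-3.14, 0.07, -0.013]
ft_force: [1.1, -0.6, 0.4]
opening: 0.005
t 8.2 mixer mm [-128.6   -1.2] z 175.6 yaw -2.56 zax [ 0.008  0.    -1.   ] F [ 1.1 -0.6  0.4] op 0.01
```

View pics/s5.png

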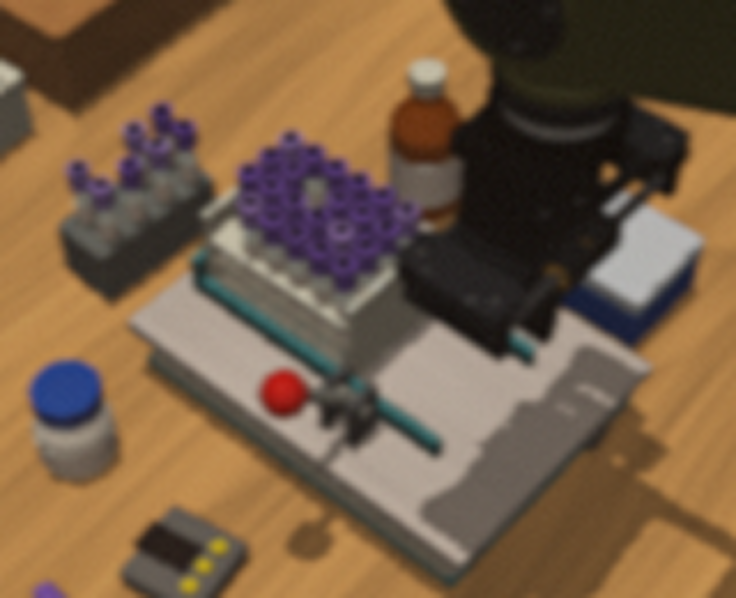

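View pics/t5.png

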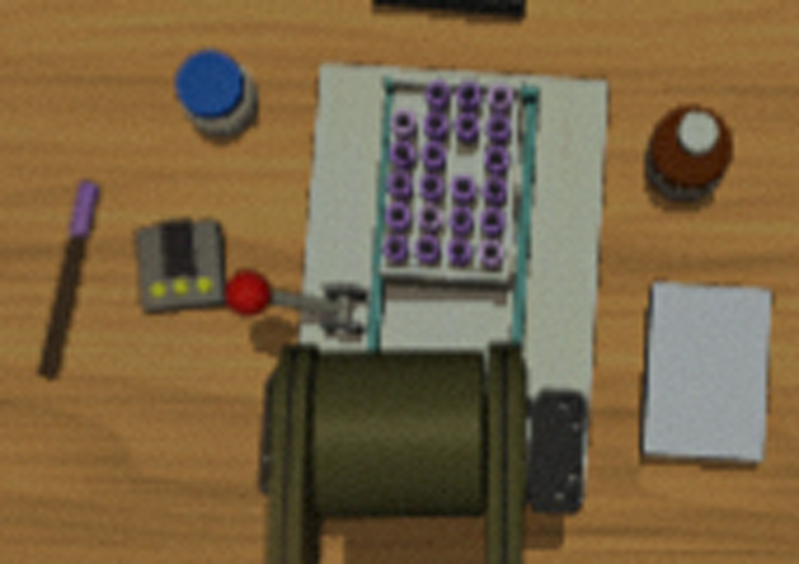

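```bash
python3 -c "
from h import *
import pickle
t=pickle.load(open('t5.pkl','rb'));s=pickle.load(open('s5.pkl','rb'))
for u,v in((382,269),(511,281)): print(RM.T@(plane(t,((u+.5)/4.7-.5+140,(v+.5)/4.7-.5+150),.128)[:2]-O))
for u,v in((346,318),): print(RM.T@(plane(s,((u+.5)/4.6-.5+170,(v+.5)/4.6-.5+140),.128)[:2]-O))"
```

```text
[-0.017454    0.04008407]
[-0.01996164 -0.04265521]
[-0.0231609   0.04568599]
```

Near face measures x≈−17 to −23 mm against −22 expected, consistent with home. Now I take the tool to the outside of the knob.

```bash
python3 -m inch '[[[0,-0.8,-0.8],[0,0,0]],[[0,-1,-0.4],[0,0,0]],[[0,-1,0],[0,0,0]],[[0,-1,0],[0,0,0]],[[0,-1,0],[0,0,0]]]' && python3 -m inch '[[[0.4,-1,0],[0,0,0]],[[0.8,-0.2,0],[0,0,0]],[[0.9,0,0],[0,0,0]],[[0.7,0,0],[0,0,0]],[[0,0,0],[0,0,0]]]';python3 -c "
from h import *;st()"
```

```text
time_s: 8.8
ee_pos: [0.4477, 0.209, 0.2041]
ee_rot: [3.14, -0.069, -0.002]
ft_force: [-0.2, 0.2, -0.1]
opening: 0.006
time_s: 9.3
ee_pos: [0.5349, 0.2399, 0.2038]
ee_rot: [3.14, -0.07, -0.003]
ft_force: [-0.0, 0.3, 0.2]
opening: 0.004
t 9.3 mixer mm [-49.7 178.3] z 203.8 yaw -2.56 zax [-0.002 -0.001 -1.   ] F [-0.   0.3  0.2] op 0.0
```

```bash
python3 -m inch '[[[0.1,0,0.7],[0,0,0]],[[0.05,0,0.7],[0,0,0]],[[0,0,0.4],[0,0,0]],[[0,0.3,0],[0,0,0]],[[0,0.3,0],[0,0,0]]]' && python3 -m inch '[[[0,0.25,0],[0,0,0]],[[0,0.25,0],[0,0,0]],[[0,0.25,0],[0,0,0]],[[0,0.25,0],[0,0,0]],[[0,0.25,0],[0,0,0]]]';python3 -c "
from h import *;st()
c=imaging.camera('side');a=cv2.resize(c['pixels'][140:270,170:330],None,fx=4.6,fy=4.6,interpolation=cv2.INTER_CUBIC);cv2.imwrite('pics/s6.png',a[:,:,::-1])"
```

```text
time_s: 9.8
ee_pos: [0.5378, 0.2217, 0.1521]
ee_rot: [3.14, -0.068, -0.001]
ft_force: [-0.1, 0.3, 0.2]
opening: 0.005
time_s: 10.3
ee_pos: [0.5386, 0.195, 0.1626]
ee_rot: [-3.115, 0.072, -0.008]
ft_force: [-20.6, 36.7, 40.4]
opening: 0.007
t 10.3 mixer mm [-44.  133.6] z 162.6 yaw -2.65 zax [ 0.006  0.026 -1.   ] F [-20.6  36.7  40.4] op 0.01
```

View pics/s6.png

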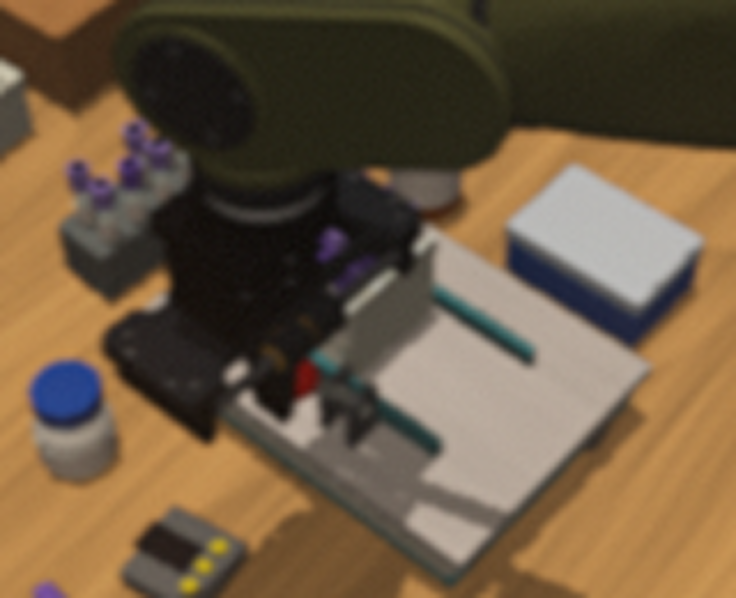

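The force is 37 N in +y and 40 N up, along the lever rod. Friction has jammed the knob against the finger, because I push flat while the knob rises on its arc. I back out and will follow the arc instead.

```bash
python3 -m inch '[[[0,-0.2,0],[0,0,0]],[[0,-0.3,0],[0,0,0]],[[0,-0.4,0],[0,0,0]],[[0,-0.5,0],[0,0,0]],[[0,0,0],[0,0,0]]]';python3 -c "
from h import *;st()
c=imaging.camera('side');a=cv2.resize(c['pixels'][140:270,170:330],None,fx=4.6,fy=4.6,interpolation=cv2.INTER_CUBIC);cv2.imwrite('pics/s7.png',a[:,:,::-1])
c=imaging.camera('wrist');save(c,'pics/w7.png')"
```

```text
time_s: 10.85
ee_pos: [0.5383, 0.2281, 0.1514]
ee_rot: [3.141, -0.066, -0.002]
ft_force: [0.0, -1.0, -0.2]
opening: 0.005
t 10.85 mixer mm [-45.7 166.6] z 151.4 yaw -2.42 zax [-0.001 -0.    -1.   ] F [ 0.  -1.  -0.2] op 0.01
```

View pics/s7.png

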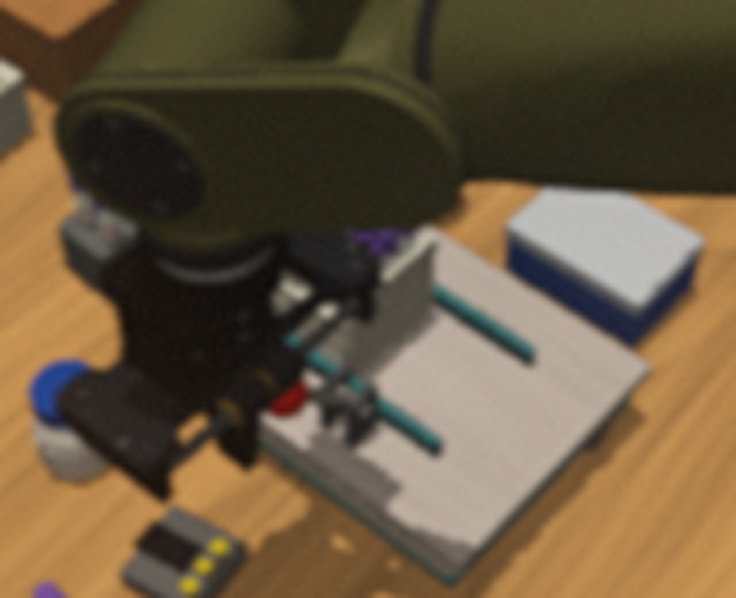

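View pics/w7.png

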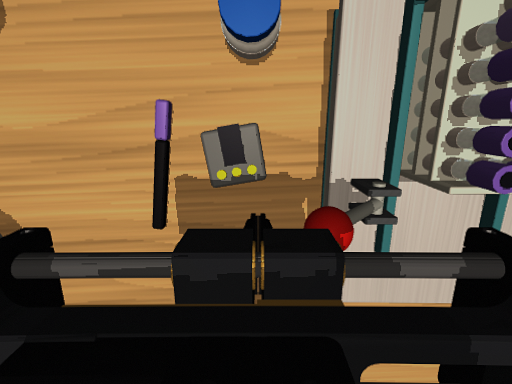

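```bash
python3 -m inch '[[[0,0,0.4],[0,0,0]],[[0.05,0.2,0.25],[0,0,0]],[[0,0.2,0],[0,0,0]],[[0,0.2,-0.25],[0,0,0]],[[0,0.2,-0.25],[0,0,0]]]';python3 -c "
from h import *;st()"
```

```text
time_s: 11.45
ee_pos: [0.5392, 0.202, 0.1483]
ee_rot: [-3.141, 0.07, 0.0]
ft_force: [-0.3, 1.4, -1.0]
opening: 0.007
t 11.45 mixer mm [-43.7 140.6] z 148.3 yaw -2.56 zax [-0.  0. -1.] F [-0.3  1.4 -1. ] op 0.01
```

```bash
python3 -m inch '[[[0,0.2,-0.2],[0,0,0]],[[0,0.2,-0.18],[0,0,0]],[[0,0.2,-0.16],[0,0,0]]]';python3 -c "
from h import *;st()"; python3 -m inch '[[[0,0.2,-0.13],[0,0,0]],[[0,0.2,-0.1],[0,0,0]],[[0,0.2,-0.07],[0,0,0]]]';python3 -c "
from h import *;st()
c=imaging.camera('wrist');save(c,'pics/w8.png')"
```

```text
time_s: 11.75
ee_pos: [0.5388, 0.1843, 0.1653]
ee_rot: [-3.14, 0.069, -0.002]
ft_force: [0.7, 1.0, 0.5]
opening: 0.004
t 11.75 mixer mm [-43.3 122.9] z 165.3 yaw -2.52 zax [ 0.002  0.    -1.   ] F [0.7 1.  0.5] op 0.0
time_s: 12.05
ee_pos: [0.5378, 0.1664, 0.1736]
ee_rot: [-3.141, 0.069, -0.001]
ft_force: [0.3, 0.9, 1.2]
opening: 0.004
t 12.05 mixer mm [-43.5 104.9] z 173.6 yaw -2.52 zax [ 0.001  0.    -1.   ] F [0.3 0.9 1.2] op 0.0
```

View pics/w8.png

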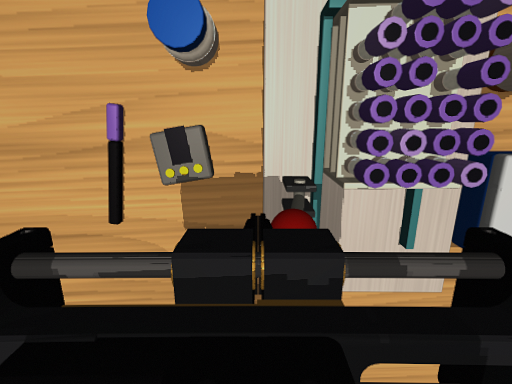

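The knob at (293,225) follows the finger at about 1 N and is near upright. I continue past the centre.

```bash
python3 -m inch '[[[0,0.2,-0.04],[0,0,0]],[[0,0.2,-0.03],[0,0,0]],[[0,0.2,0],[0,0,0]],[[0,0.2,0],[0,0,0]]]';python3 -c "
from h import *;st()
c=imaging.camera('wrist');save(c,'pics/w9.png')"
```

```text
time_s: 12.5
ee_pos: [0.5363, 0.1422, 0.1748]
ee_rot: [3.14, -0.069, -0.001]
ft_force: [-0.7, -0.5, -0.0]
opening: 0.004
t 12.5 mixer mm [-43.9  80.7] z 174.8 yaw -2.52 zax [-0.001 -0.    -1.   ] F [-0.7 -0.5 -0. ] op 0.0
```

View pics/w9.png

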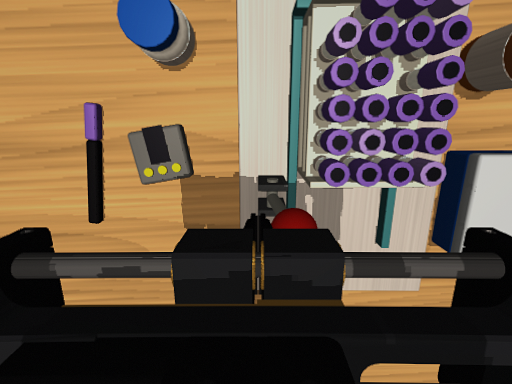

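```bash
python3 -m inch '[[[0,0.2,0],[0,0,0]],[[0,0.2,0],[0,0,0]],[[0,0.2,0],[0,0,0]],[[0,0,0],[0,0,0]],[[0,0,0],[0,0,0]]]';python3 -c "
from h import *;st()
c=imaging.camera('wrist');save(c,'pics/w10.png')"
```

```text
time_s: 13.05
ee_pos: [0.5358, 0.1247, 0.1752]
ee_rot: [-3.141, 0.07, -0.0]
ft_force: [-0.8, 0.1, 0.8]
opening: 0.004
t 13.05 mixer mm [-43.7  63.2] z 175.2 yaw -2.54 zax [ 0.  0. -1.] F [-0.8  0.1  0.8] op 0.0
```

View pics/w10.png

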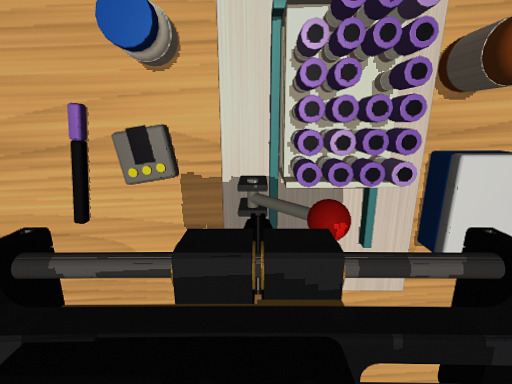

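The lever has snapped over, with the knob at (328,220). I retract upward and back, clear of everything, then verify.

```bash
python3 -m inch '[[[0,0,-0.5],[0,0,0]],[[0,0,-1],[0,0,0]],[[0,0,-1],[0,0,0]],[[-0.5,-0.7,-0.5],[0,0,0]],[[-0.5,-1,0],[0,0,0]]]' && python3 -m inch '[[[-0.7,-1,0],[0,0,0]],[[-0.7,-1,0],[0,0,0]],[[-0.7,-1,0],[0,0,0]],[[-0.7,-1,0],[0,0,0]],[[-0.5,-1,0],[0,0,0]]]' && python3 -m inch '[[[-0.5,-1,0],[0,0,0]],[[-0.5,-1,0],[0,0,0]],[[0,0,0],[0,0,0]],[[0,0,0],[0,0,0]]]';python3 -c "
from h import *;st()
import pickle
for n in('side','top'):
    c=imaging.camera(n);pickle.dump(c,open(n+'f.pkl','wb'));save(c,f'pics/{n}f.png')
c=pickle.load(open('sidef.pkl','rb'));a=cv2.resize(c['pixels'][140:290,170:340],None,fx=4,fy=4,interpolation=cv2.INTER_CUBIC);cv2.imwrite('pics/sfz.png',a[:,:,::-1])
c=pickle.load(open('topf.pkl','rb'));a=cv2.resize(c['pixels'][150:270,140:310],None,fx=4.7,fy=4.7,interpolation=cv2.INTER_CUBIC);cv2.imwrite('pics/tfz.png',a[:,:,::-1])"
```

```text
time_s: 13.6
ee_pos: [0.5097, 0.1774, 0.2704]
ee_rot: [-3.139, 0.073, -0.012]
ft_force: [0.7, 0.8, -0.3]
opening: 0.002
time_s: 14.1
ee_pos: [0.4146, 0.3328, 0.2668]
ee_rot: [-3.14, 0.068, -0.002]
ft_force: [0.5, -0.2, -0.0]
opening: 0.005
time_s: 14.5
ee_pos: [0.3882, 0.3931, 0.2661]
ee_rot: [-3.141, 0.066, -0.002]
ft_force: [-0.8, 0.9, -0.7]
opening: 0.007
t 14.5 mixer mm [-203.1  324.8] z 266.1 yaw -2.41 zax [ 0.001  0.    -1.   ] F [-0.8  0.9 -0.7] op 0.01
```

View pics/sfz.png

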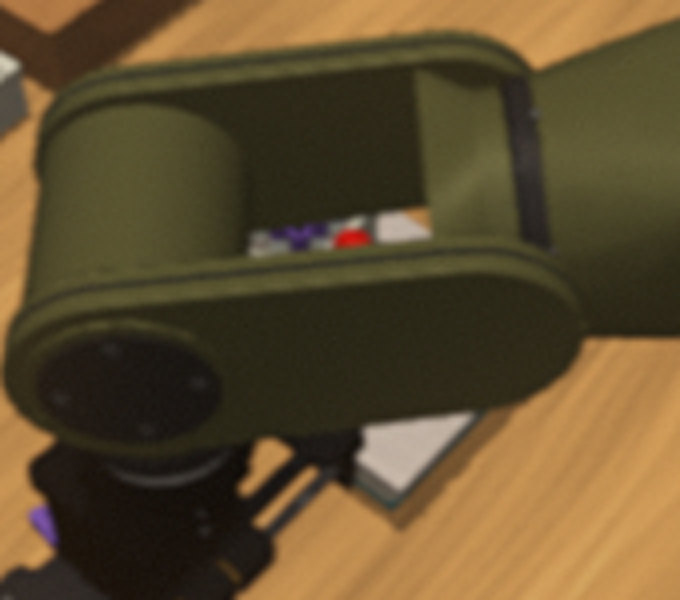

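View pics/tfz.png

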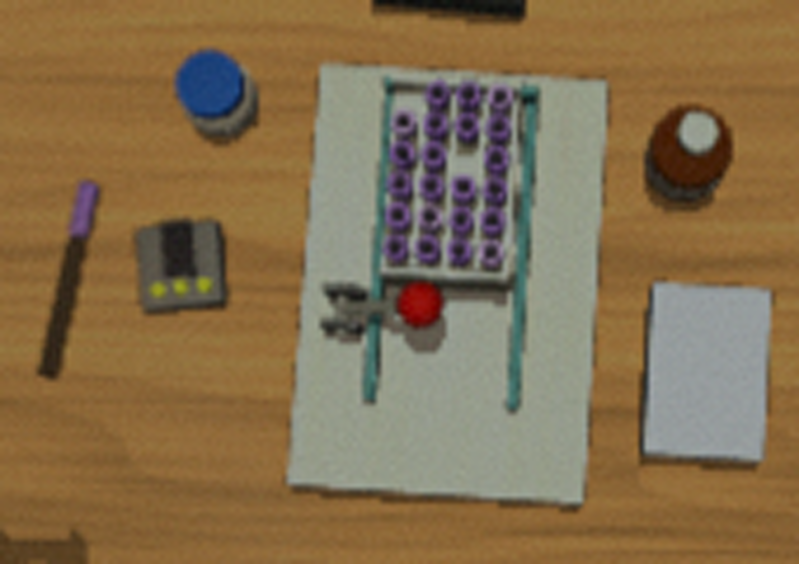

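The top view shows the knob at (419,305) across the rack's near face, and the bystanders are unmoved. I check the numbers and hand in.

```bash
python3 -c "
from h import *
import pickle
t=pickle.load(open('topf.pkl','rb'))
f=lambda u,v,z:RM.T@(plane(t,((u+.5)/4.7-.5+140,(v+.5)/4.7-.5+150),z)[:2]-O)*1000
print('knob',f(419,305,.142),'near edge',f(447,275,.128), 'tube row cap near', f(428,249,.153))
t0=pickle.load(open('top0.pkl','rb'))
d=cv2.absdiff(t['pixels'],t0['pixels']).max(2)[:270]>60
n,_,s,_=cv2.connectedComponentsWithStats(d.astype(np.uint8))
print([x.tolist() for x in s[1:] if x[4]>6])
r.job_done();st()"
```

```text
knob [-40.39181186  13.9710689 ] near edge [-18.6837497   -1.63059996] tube row cap near [-5.97137354 10.16060669]
[[223, 169, 13, 22, 176], [236, 169, 3, 4, 7], [240, 168, 11, 25, 108], [237, 173, 5, 9, 39], [237, 188, 4, 4, 11], [222, 193, 6, 7, 21], [220, 207, 22, 25, 189], [189, 208, 22, 11, 114], [246, 210, 3, 6, 7], [234, 214, 6, 18, 82], [241, 214, 5, 18, 69], [194, 218, 9, 7, 34], [46, 232, 85, 38, 1792], [220, 233, 27, 4, 94], [73, 235, 11, 11, 46]]
the job is handed in; nothing more can be done
the job is handed in; nothing more can be done
```

The rack is home against the end stop and the retaining lever has snapped over in front of it. I handed the job in at about 14.6 s with the arm clear. The verdict isn't reported.

**Last checks**
- **Rack:** When it met the stop, the push force jumped to about 39 N with the fingers within 1 mm of the expected spot. Its near face measured x ≈ −19 mm against −22 mm expected. That is within reading error but not exact.
- **Lever:** The knob measured (−40, 14) mm in the mixer's frame, against (−42, 13) mm for locked.
- **Bystanders:** Comparing the top pictures before and after, the changes were at the rack, the lever and the lower left of the picture. The bottle, tip box, jar, timer and marker had not moved. The arm covers part of the lower left, near the dish, and I did not check the dish separately; the beaker showed no change.

**What did not go cleanly**
- **First push, too high:** It ran with about 6 N of vertical friction, and I could not rule out a slight pitch of the rack. I finished with tilted fingers pushing low on the plate. The vertical force stayed there too, rising to about 34 N at the stop. The pictures show the rack flat afterwards.
- **First try at the lever:** The knob jammed on the finger at about 58 N. I backed off and followed the knob's arc instead, which took about 1 N.
- **Final side view:** The arm blocked it, so the last rack and lever checks rest on the top camera only.

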